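# Flip a sample cup face-down onto an analyser window

## Robot

A 7-joint arm with a two-finger parallel gripper is mounted at the origin on the work surface. World frame = base frame: x ahead of the robot, y to its left, z up, the work surface at z = 0. Lengths are in mm, angles in degrees, forces in N, time in s.
With the tool pointing down it reaches from about 400 to 900 mm from the base axis. Payload 5.5 kg.
Tool frame: the origin (TCP) lies on the front face of the gripper's body, between the roots of the fingers; the fingertips stand 73 mm ahead of it and the grasp point (between the pads) lies 54 mm ahead of it; z points along the fingers, x is the direction in which the jaws open and shut, and the axes are right-handed (so a half turn about z gives the same grasp; the last joint's range is limited). The gripper opens to 85 mm and grips with 20 to 120 N. Pads are 22 mm wide; open, the fingers measure 114 mm over their backs; the gripper's body (76 mm by 85 mm) begins 54 mm behind the grasp point. The pads swing forward as they close: fully open they stand 13 mm farther back than shut.
Start: joints at [-56.711, 28.699, -24.465, 88.831, 12.651, 65.22, -12.049], TCP at [203.075, 617.462, 303.91] pointing down, gripper open.
Joint ranges: [-164.97, 164.97], [-17.58, 116.51], [-87.97, 89.64], [11.32, 138.91], [-80.73, 260.73], [10.89, 115.49], [-147.41, 147.41]. Speed limits (degrees/s): [147.25, 147.25, 180, 180, 180, 180, 180].

## Interface

Orientations are given as [roll, pitch, yaw] about the fixed x, y, z axes, in that order (R = Rz(yaw) Ry(pitch) Rx(roll)).
In Python, from station import manip, snapshot, camera_info, job, search_frame, trace gives the robot as it stands.
- The arm moves only by the tool move_arm, never from a script. Its argument "rows" is one flat list of numbers, 5 for each row, row after row: the shift along the tool's x, y, z in cm, then the turn about the tool's z in degrees, then the opening, from -1 (shut) to 1 (fully open). A call has 1 to 5 rows; each row shifts and turns the pose as measured when the row begins, along the tool's axes as they then stand; what a row does not reach is not made up. A row lasts 1/12 s, in which the tool goes at most 41.7 mm and 7.16 degrees, less where a joint would pass 70% of its speed; a pose out of reach is approached as far as the arm can. A call with a gripper value outside its range is refused whole. The fingers move at their own pace and stop on an object; "force" is the grip in N (left out, the last holds). Time passes only in rows, so rows that do not move let the fingers close. It gives the time, the measured TCP pose, the force and the opening at its end, in the units of the state.
- manip.sense(): the state, without advancing time (a new reading comes with each control period).
- snapshot(name): name is "side" or "top" or "wrist"; returns the picture (420x560x3 uint8, red, green, blue); there is no depth.
- camera_info(name): a dict with "fovy" (degrees; the focal length in pixels is half the picture's height over the tangent of half this angle, whatever the lens; pixels are square), "cx", "cy" (the principal point, pixels), "origin" and "rotation" of the camera in the world. Camera axes: x right, y down, z forward; pixel columns grow to the right and rows downward; lengths in mm; the calibration is good to about 2 mm. The wrist camera is an equidistant fisheye: a pixel r from the principal point sees the ray r / f radians off the axis. A picture is of the moment at which its call begins: read the wrist's pose just before it. camera_info takes no time and is no camera call; for the wrist camera it gives the pose at the moment of the call.
- job.finish_job(): hands the job in, once; it reports no verdict.
Trained networks look in the newest picture that a camera, given by its name, has taken for a name from the list of things; names that differ only in an ending like _2 or _b are one class to them, and where a whole thing is asked for, a point or a joint stands for the part that bears it (a point fixed in the world has none). Each returns a list of dicts, best first, with "p" (0 to 1); they miss things now and then, are a little off and sometimes report something else, mostly with a low value. They report only what shows in the picture. A call takes as long as a camera call.
- search_frame(camera, target): "position" ([x, y, z] in mm, in world coordinates, good to about 4 mm: the middle of the surface that is visible of it).
- trace(camera, target): "mask" (420x560 bool, what is visible of it).
The state is a dict: "time": time; "q": joint angles; "qd": joint speeds; "joint_torque": joint torques, N m; "tcp_pos": TCP position; "eef_rot": TCP orientation; "wrist_force": force on the tool from outside, world axes, zero at the start; "moment": the same for the moment, N m; "grip_width": finger opening in mm.
Only numpy, scipy, OpenCV 4.12 (cv2) and the standard library are available. Lean on these libraries where they do the work, as an engineer would, in place of code of your own. Each camera call takes 0.05 s, during which the arm holds its last target. There are 200 camera calls.

## Task

Stand the sample cup with the green face, green side up, in the flipper's open pocket and let go of it. Then take the red handle bar and swing the flipper all the way over under control, so that the cup drops green face down into the black nest, lower the flipper fully onto its stop and let go; leave the orange and the blue cup where they stand.

Things in the scene. Friction and masses are not known exactly. Their poses are not given: they have to be found in the camera images.
- cup_green: Sample cup with a green face and a green band round its side: white plastic cylinder, diameter 44 mm, height 26 mm, about 60 g, standing loose on the bench. Origin at the centre of its underside (grey spot), z points to its green face. Two like cups, orange and blue, stand nearby, at least 95 mm between centres.
- station: Flip station fixed to the bench: blue base plate 124 x 150 x 8 mm, two white hinge posts (56 mm high), black nest, aluminium flipper. Origin on the bench below the middle of the hinge; x along the hinge, y towards the side where the flipper lies open, z up. The hinge axis is 40 mm up. The cup slides to the yellow wall as the flipper rises, and falls into the nest by itself past upright.
- pocket (a point): Centre of the pocket's flat floor in the flipper; when open it is 34 mm from the hinge (station +y), 27 mm up. Floor 52 (x) x 52 (y) mm with a window. Three walls lean outward, 10 mm above the floor; the yellow wall at the hinge rises 28 mm, 2 mm more than a seated cup. Hold the cup with the fingers along station x, tips at least 12 mm above the floor, to stay clear of all walls.
- nest (a point): Centre of the black nest's floor (glass window with a dark disc): station y = -34 mm, 24 mm up. Floor 52 (x) x 52 (y) mm, three 10 mm walls leaning outward. The cup lying in it green face down has its origin 50 mm up.
- flipper (a joint): Flipper hinge angle in rad: 0 = lying open on its stop (start), 1.57 = upright, 3.14 = swung right over above the nest, on its stop. Turns about the station's +x. Light (250 g, about 2 N at the handle), nearly frictionless: let go part-way it falls to one side or the other.
- handle (a point): Middle of the red round bar at the flipper's free edge: diameter 12 mm, 78 mm free between two arms, along station x. In the station's frame y = 110 cos(angle), z = 40 + 110 sin(angle) mm. Pinched from above, fingers closing along station y, it can turn between the fingers while they point down all the way over; 33 mm are free beside it towards the pocket's far wall, 30 mm below it to the bench.
- cup_orange: Bystander cup with an orange face, same size; its origin is the centre of its underside.
- cup_blue: Bystander cup with a blue face, same size; its origin is the centre of its underside.

How it is judged:
By the outcome, as a careful person would: the job done as asked, in the order asked, and still so for the second after the job is handed in, with the robot touching nothing.
It also fails if it takes over 54 s, if anything falls off the work surface, if the arm or the gripper's body presses on something with over 40 N, if the wrist force passes 120 N, or if a joint passes its speed limit or range.

## Working session

There is one attempt and no reset: what is moved stays moved. The work goes in short steps, Python scripts to look and compute and a tool call to move; the robot and the scene stay as the last step left them, time stands still between calls to the robot, and variables do not carry over. Pictures are saved under pics/ and viewed, about 8 in all and at most 12, crops included, and the job is handed in when it is done.

Besides the shell and the picture viewer there is one more tool, called after ">>>" in YAML: its name, and indented under it one key for each argument. move_arm: Moves the arm, as the interface text tells. Its arguments: {"type":"object","properties":{"rows":{"type":"array","items":{"type":"number"}},"force":{"type":"number"}},"required":["rows"]}

```bash
mkdir -p pics
cat > h.py <<'E'
import numpy as np, cv2
from station import manip, snapshot, camera_info, job, search_frame, trace
def save(n,im): cv2.imwrite(f'pics/{n}.png',im[:,:,::-1])
def ray(c,uv):
    f=210/np.tan(np.radians(c['fovy']/2)); d=np.array([(uv[0]-c['cx'])/f,(uv[1]-c['cy'])/f,1.]); return np.array(c['rotation'])@d
def atz(c,uv,z):
    o=np.array(c['origin']); d=ray(c,uv); return o+d*(z-o[2])/d[2]
def proj(c,p):
    f=210/np.tan(np.radians(c['fovy']/2)); q=np.array(c['rotation']).T@(np.array(p)-c['origin']); return f*q[:2]/q[2]+[c['cx'],c['cy']]
E
python3 - <<'E'
from h import *
np.set_printoptions(precision=1,suppress=True)
print(manip.sense())
t=snapshot('top');save('top',t)
for n in ['cup_green','cup_orange','cup_blue','station','pocket','nest','flipper','handle']:
    r=search_frame('top',n); print(n,[(np.array(a['position']).round(1),round(a['p'],2)) for a in r[:2]])
s=snapshot('side');save('side',s)
for n in ['cup_green','cup_orange','cup_blue','handle','flipper']:
    r=search_frame('side',n); print(n,[(np.array(a['position']).round(1),round(a['p'],2)) for a in r[:2]])
print(camera_info('top'),camera_info('side'))
cv2.imwrite('pics/both.png',cv2.resize(np.hstack([t,s])[:,:,::-1],(800,300),interpolation=cv2.INTER_AREA))
E
```

```text
{'time': 0.0, 'q': array([-56.7,  28.8, -24.5,  88.9,  12.7,  65.2, -12. ]), 'qd': array([ 0. ,  0. ,  0. , -0.1, -0. , -0. , -0. ]), 'joint_torque': array([  0. , -57. ,  -5.8, -28.1,   0. ,   0. ,   0. ]), 'tcp_pos': array([203. , 616.9, 302.8]), 'eef_rot': array([-180. ,    0.1,   71.8]), 'wrist_force': array([-0.3,  0.5,  0.6]), 'moment': array([-0., -0., -0.]), 'grip_width': 85.42088694531475}
cup_green [(array([487.4, 334.1,  22.5]), 0.57)]
cup_orange [(array([445.1, 223.6,  25.5]), 0.9)]
cup_blue [(array([567.3, 222.8,  32. ]), 0.62)]
station [(array([525.7, -97.2,  22.2]), 0.67)]
pocket [(array([517. , -63.4,  33.4]), 0.62)]
nest [(array([528.3, -96.9,  22.4]), 0.57)]
flipper [(array([518.1, -64.1,  37. ]), 0.7)]
handle [(array([515.4, -64.8,  37.6]), 0.68)]
cup_green [(array([485.2, 324.2,  24.9]), 0.5)]
cup_orange [(array([442.6, 214.1,  29. ]), 0.77)]
cup_blue [(array([566.9, 207.5,  22.1]), 0.72)]
handle [(array([519.5, -62.7,  47.8]), 0.78)]
flipper [(array([517. , -63.5,  36.6]), 0.75)]
{'fovy': 44.09075366188628, 'cx': 279.4211670169224, 'cy': 205.45773510722438, 'origin': array([ 428.7,  116.1, 1102.4]), 'rotation': array([-174.8,   -1. ,  -91.2])} {'fovy': 56.116280981921626, 'cx': 281.1849276619004, 'cy': 214.82121236068912, 'origin': array([ 480.4, -467.1,  529. ]), 'rotation': array([-130.2,   -0.2,   -1.8])}
```

View pics/top.png

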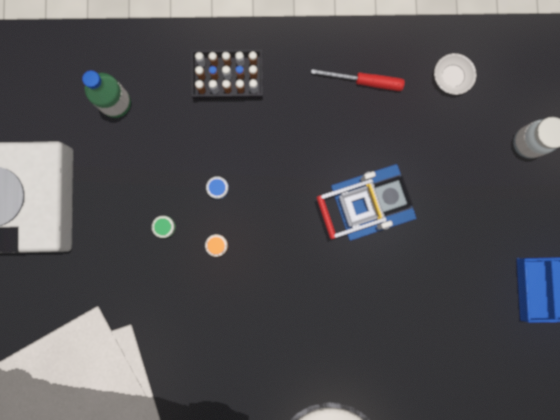

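View pics/side.png

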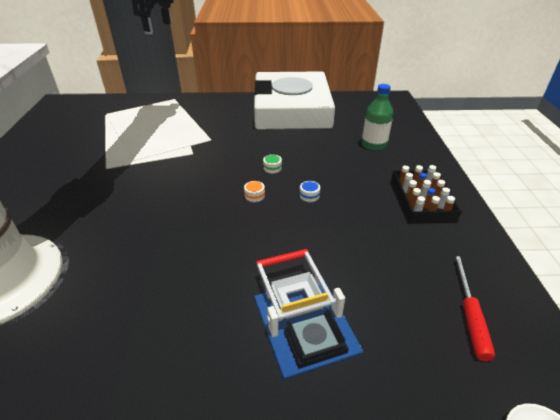

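Top view: green cup at (163,227), blue (217,187), orange (216,245), red bar from (321,196) to (333,237) and nest disc at (391,196). The side view agrees. Next I'll refine the positions by colour.

```bash
cat >> h.py <<'E'
from scipy.spatial.transform import Rotation as Rn
_ci=camera_info
def camera_info(n):
    c=dict(_ci(n)); r=np.array(c['rotation'])
    if r.shape==(3,): c['rotation']=Rn.from_euler('xyz',r,degrees=True).as_matrix()
    return c
def blob(im,lo,hi,near,smin=110,vmin=60,rad=60):
    h=cv2.cvtColor(im,cv2.COLOR_RGB2HSV); m=((h[...,0]>=lo)&(h[...,0]<=hi)&(h[...,1]>smin)&(h[...,2]>vmin)).astype(np.uint8)
    n,l,st,ce=cv2.connectedComponentsWithStats(m)
    k=[i for i in range(1,n) if np.linalg.norm(ce[i]-near)<rad]
    i=max(k,key=lambda i:st[i,4]); ys,xs=np.where(l==i); return ce[i],np.c_[xs,ys].astype(np.float32)
E
python3 - <<'E'
from h import *
np.set_printoptions(precision=1,suppress=True)
t=cv2.imread('pics/top.png')[:,:,::-1].copy(); s=cv2.imread('pics/side.png')[:,:,::-1].copy()
for nm,im,G,R,Y,dz in [('top',t,(163,227),(327,216),(376,200),0),('side',s,(272,160),(283,258),(305,302),0)]:
    c=camera_info(nm)
    for n,lo,hi,near,z,sm in [('green',40,85,G,26,110),('orange',5,20,(216,245) if nm=='top' else (255,188),26,110),('blue',100,125,(217,187) if nm=='top' else (310,187),26,110),('red',0,5,R,40,110),('yellow',20,32,Y,50,110)]:
        try:
            ce,p=blob(im,lo,hi,near,sm,rad=25)
            r=cv2.minAreaRect(p); print(nm,n,ce,len(p),atz(c,ce,z))
            if n in('red','yellow'):
                w=np.array([atz(c,q,z)[:2] for q in p]); r=cv2.minAreaRect(w.astype(np.float32)); 
                v=np.linalg.svd(w-w.mean(0),full_matrices=False)[2][0]; print('  rect',r,'dir',np.degrees(np.arctan2(v[1],v[0])))
        except Exception as e: print(nm,n,e)
c=camera_info('top')
print('disc',atz(c,(391,196),24))
cv2.imwrite('pics/crop.png',cv2.resize(t[150:260,300:430,::-1],None,fx=6,fy=5.4,interpolation=cv2.INTER_CUBIC))
E
```

```text
top green [162.2 226.3] 151 [487.  338.2  26. ]
top orange [215.5 245.3] 204 [445.6 228.5  26. ]
top blue [216.6 186.9] 177 [567. 225.  26.]
top red [326. 217.] 262 [498.8  -0.2  40. ]
  rect ((499.1859436035156, -0.23199844360351562), (91.63812255859375, 14.100777626037598), 18.417001724243164) dir -162.741252389959
top yellow [373.8 200.5] 109 [529.9 -98.1  50. ]
  rect ((529.8611450195312, -98.02783966064453), (71.78402709960938, 6.358774662017822), 17.117717742919922) dir -162.97215278689578
side green [271.9 158.5] 88 [484.5 336.5  26. ]
side orange [253.6 185.9] 139 [443.6 227.1  26. ]
side blue [309.6 185.8] 126 [564.9 224.   26. ]
side red [282.3 257.6] 395 [498.   -1.2  40. ]
  rect ((498.92254638671875, -1.2426509857177734), (93.43290710449219, 18.62865447998047), 17.088512420654297) dir -162.9079887012468
side yellow [304.4 302.1] 340 [ 527.7 -102.9   50. ]
  rect ((526.8339233398438, -102.47207641601562), (76.2752685546875, 13.61044692993164), 17.04135513305664) dir -161.91049705765622
disc [ 541.2 -140.    24. ]
```

View pics/crop.png

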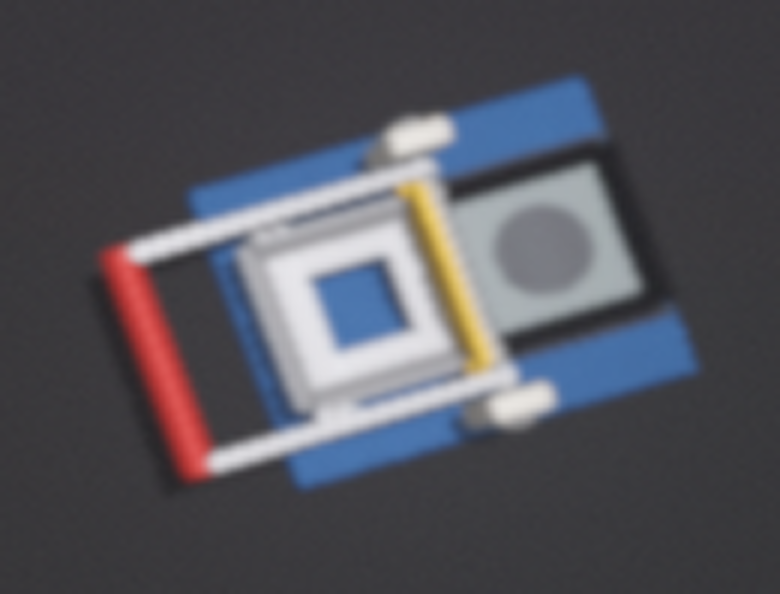

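Station pose: hinge at about (531.5,-105.8), yaw 17.2°. The crop confirms the nest lies on the far side of the hinge and the handle on the near side. I'll turn the tool to yaw 17.2 first.

>>> move_arm:
  rows: [0,0,0,7,1,0,0,0,7,1,0,0,0,7,1,0,0,0,7,1,0,0,0,7,1]
  force: 40

```text
time: 1.17
tcp_pos: [203.4, 617.4, 303.9]
eef_rot: [-180.0, 0.0, 36.0]
wrist_force: [0.2, -0.9, 0.5]
grip_width: 85.5
```

>>> move_arm:
  rows: [0,0,0,7,1,0,0,0,7,1,0,0,0,5.6,1,0,0,0,0,1]

```text
time: 1.5
tcp_pos: [203.1, 617.4, 304.1]
eef_rot: [-180.0, 0.0, 15.5]
wrist_force: [-0.2, -0.4, -0.5]
grip_width: 85.1
```

```bash
cat > g.py <<'E'
import sys; from h import *
# delta in tool axes (cm) to target x y z
def go(p):
    s=manip.sense(); R=Rn.from_euler('xyz',s['eef_rot'],degrees=True).as_matrix()
    print('t',round(s['time'],2),'tcp',np.round(s['tcp_pos'],1),np.round(s['eef_rot'],1),'F',np.round(s['wrist_force'],1),'w',round(s['grip_width'],1),'q7',round(s['q'][6],1))
    print('tool delta cm',np.round(R.T@(np.array(p)-s['tcp_pos'])/10,2))
if __name__=='__main__': go([float(a) for a in sys.argv[1:4]])
E
python3 g.py 486 337.5 200
```

```text
t 1.5 tcp [203.1 617.4 304.1] [-180.     0.    15.5] F [-0.2 -0.4 -0.5] w 85.1 q7 -63.7
tool delta cm [19.79 34.54 10.38]
```

>>> move_arm:
  rows: [2,3.4,0.8,0,1,2,3.4,0.8,0,1,2,3.4,0.8,0,1,2,3.4,0.8,0,1,2,3.4,0.8,0,1]

```text
time: 1.92
tcp_pos: [337.8, 489.0, 264.3]
eef_rot: [-179.2, 0.0, 17.8]
wrist_force: [0.2, -0.2, -0.1]
grip_width: 85.2
```

>>> move_arm:
  rows: [2,3.4,0.8,0,1,2,3.4,0.8,0,1,2,3.4,0.8,0,1,2,3.4,0.8,-1.7,1,0,0,0,0,1]

```text
time: 2.33
tcp_pos: [467.5, 371.4, 228.5]
eef_rot: [-179.5, -0.2, 20.1]
wrist_force: [0.6, -1.8, -0.4]
grip_width: 85.1
```

```bash
python3 g.py 486 337.5 200
python3 - <<'E'
from h import *
c=camera_info('wrist'); w=snapshot('wrist'); save('w1',w); print(c)
print(search_frame('wrist','cup_green'),manip.sense()['tcp_pos'])
E
```

```text
t 2.33 tcp [467.5 371.4 228.5] [-179.5   -0.2   20.1] F [ 0.6 -1.8 -0.4] w 85.1 q7 -24.2
tool delta cm [0.56 3.84 2.82]
{'fovy': 65.70646984690485, 'cx': 279.87426762278363, 'cy': 211.01762135684217, 'origin': array([442.8855336 , 437.23875386, 299.38861253]), 'rotation': array([[ 0.93879158,  0.33052415,  0.09707807],
       [ 0.34447332, -0.90309661, -0.25642668],
       [ 0.00291566,  0.27417202, -0.96167625]])}
[{'position': [480.9, 337.4, 27.6], 'p': 0.96}] [462.27283349 377.72331497 229.63062598]
```

View pics/w1.png

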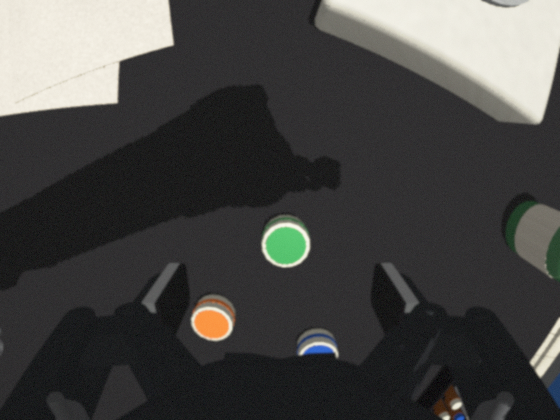

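Wrist view: green cup at (286,243), between the fingers' columns; orange (213,318) and blue (318,345) lie below it and clear.

```bash
cat >> h.py <<'E'
def fish(c,uv,z):
    f=210/np.tan(np.radians(c['fovy']/2)); d=np.array(uv)-[c['cx'],c['cy']]; r=np.hypot(*d); a=r/f
    v=c['rotation']@np.array([*(d/r*np.sin(a)),np.cos(a)]); o=np.array(c['origin']); return o+v*(z-o[2])/v[2]
E
python3 - <<'E'
from h import *
c=camera_info('wrist'); w=snapshot('wrist')
ce,p=blob(w,40,85,(286,243),110,rad=40); (x,y),r=cv2.minEnclosingCircle(p)
print(ce,(x,y),r,fish(c,(x,y),26))
from g import go; go([486,337.5,200])
E
```

```text
[288.3974359  253.74260355] (288.4189147949219, 253.5) 18.74860382080078 [486.24038253 336.23727745  26.        ]
t 2.48 tcp [460.5 380.  230. ] [-1.791e+02 -1.000e-01  2.050e+01] F [-1.2  1.3 -0.7] w 85.4 q7 -24.6
tool delta cm [0.89 4.92 2.93]
```

>>> move_arm:
  rows: [0.5,2.5,1.5,1.6,1,0.4,2.4,1.5,1.6,1,0,0,0,0,1,0,0,0,0,1]

```text
time: 2.82
tcp_pos: [480.5, 346.8, 201.0]
eef_rot: [-178.7, -0.2, 18.4]
wrist_force: [0.5, 1.0, 1.4]
grip_width: 85.4
```

```bash
python3 g.py 486 337 86
```

```text
t 2.82 tcp [480.5 346.8 201. ] [-178.7   -0.2   18.4] F [0.5 1.  1.4] w 85.4 q7 -22.4
tool delta cm [ 0.16  1.38 11.47]
```

>>> move_arm:
  rows: [0.1,0.7,2,1,1,0.1,0.7,2,0,1,0,0,2,0,1,0,0,2,0,1,0,0,0,0,1]

```text
time: 3.23
tcp_pos: [481.7, 350.0, 124.0]
eef_rot: [-178.1, -0.7, 18.6]
wrist_force: [-1.1, -0.0, -0.6]
grip_width: 85.0
```

```bash
python3 g.py 486 337 86
```

```text
t 3.23 tcp [481.7 350.  124. ] [-178.1   -0.7   18.6] F [-1.1 -0.  -0.6] w 85.0 q7 -22.7
tool delta cm [-0.05  1.49  3.76]
```

>>> move_arm:
  rows: [0,0.7,0,1.4,1,0,0.7,0,0,1,0,0,0,0,1]

```text
time: 3.48
tcp_pos: [483.7, 341.4, 126.0]
eef_rot: [-177.9, -0.7, 17.6]
wrist_force: [0.1, -1.2, -0.6]
grip_width: 85.4
```

```bash
python3 g.py 486 337 86; sleep 0
python3 - <<'E'
from h import *
snapshot('side')
from g import go; go([486,337,86])
E
```

```text
t 3.48 tcp [483.7 341.4 126. ] [-177.9   -0.7   17.6] F [ 0.1 -1.2 -0.6] w 85.4 q7 -22.5
tool delta cm [0.04 0.64 3.98]
t 3.53 tcp [483.7 342.2 126.4] [-177.9   -0.7   17.6] F [-0.  -0.   0.3] w 85.4 q7 -22.5
tool delta cm [0.01 0.72 4.01]
```

>>> move_arm:
  rows: [0,0.4,1,0,1,0,0.4,1,0,1,0,0,1,0,1,0,0,0.8,0,1,0,0,0,0,1]

```text
time: 3.95
tcp_pos: [488.7, 336.2, 88.0]
eef_rot: [-177.7, -1.1, 17.5]
wrist_force: [-0.6, 0.1, -0.2]
grip_width: 85.5
```

```bash
python3 g.py 486 337 85
```

```text
t 3.95 tcp [488.7 336.2  88. ] [-177.7   -1.1   17.5] F [-0.6  0.1 -0.2] w 85.5 q7 -22.1
tool delta cm [-0.24 -0.14  0.3 ]
```

>>> move_arm:
  rows: [-0.2,0.1,0.1,0,1,-0.2,0,0.1,0,1,0,0,0,0,1]

```text
time: 4.2
tcp_pos: [484.2, 333.5, 83.9]
eef_rot: [-177.8, -0.9, 17.5]
wrist_force: [-0.3, -0.1, 0.8]
grip_width: 85.4
```

>>> move_arm:
  rows: [0,0,0,0,-0.1,0,0,0,0,-0.4,0,0,0,0,-0.7,0,0,0,0,-1,0,0,0,0,-1]
  force: 40

```text
time: 4.62
tcp_pos: [484.5, 334.4, 85.3]
eef_rot: [-177.7, -1.0, 17.6]
wrist_force: [0.6, -0.5, 0.5]
grip_width: 41.9
```

>>> move_arm:
  rows: [0,0,0,0,-1,0,0,0,0,-1,0,0,0,0,-1]

```text
time: 4.87
tcp_pos: [484.7, 334.5, 85.6]
eef_rot: [-177.7, -1.1, 17.6]
wrist_force: [-0.5, 0.5, -0.7]
grip_width: 42.2
```

Run:
```python
from h import *
from g import go; go([486,337,85])
c=camera_info('side'); s=snapshot('side'); u,v=proj(c,(486,337,40)).astype(int); print(u,v)
a=cv2.resize(s[v-60:v+40,u-60:u+60],None,fx=4,fy=4,interpolation=cv2.INTER_CUBIC)
w=snapshot('wrist'); b=cv2.resize(w,(533,400))
save('grasp',cv2.resize(np.hstack([a,b]),(800,313)))
```

```text
t 4.87 tcp [484.7 334.5  85.6] [-177.7   -1.1   17.6] F [-0.5  0.5 -0.7] w 42.2 q7 -22.2
tool delta cm [ 0.2  -0.2   0.08]
272 153
```

View pics/grasp.png

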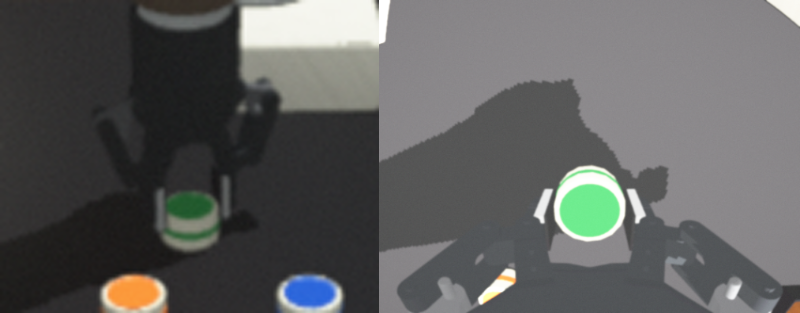

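Gripped: width 42 mm, with the pads round the upper half of the cup. Now I'll lift and carry it.

>>> move_arm:
  rows: [0,0,-2,0,-1,0,0,-2.5,0,-1,0,0,-2.5,0,-1,0,0,-2,0,-1,0,0,0,0,-1]

```text
time: 5.38
tcp_pos: [482.2, 329.3, 175.8]
eef_rot: [-177.9, -0.7, 17.6]
wrist_force: [0.7, 0.9, -0.6]
grip_width: 42.3
```

>>> move_arm:
  rows: [-0.6,2.5,0,0,-1,-0.6,3,0,0,-1,-0.6,3,0,0,-1,-0.6,3,0,0,-1,-0.6,3,0,0,-1]

```text
time: 5.8
tcp_pos: [496.7, 188.9, 170.4]
eef_rot: [-177.4, -1.1, 18.5]
wrist_force: [0.0, -0.2, -0.0]
grip_width: 42.2
```

>>> move_arm:
  rows: [-0.6,3,0,0,-1,-0.6,3,0,0,-1,-0.6,3,0,0,-1,-0.6,3,0,0,-1,-0.6,3,0,0,-1]

```text
time: 6.22
tcp_pos: [514.2, 30.1, 159.9]
eef_rot: [-177.4, -0.9, 18.6]
wrist_force: [1.0, -0.3, -0.8]
grip_width: 42.3
```

```bash
python3 g.py 521 -73 200
```

```text
t 6.22 tcp [514.2  30.1 159.9] [-177.4   -0.9   18.6] F [ 1.  -0.3 -0.8] w 42.3 q7 13.7
tool delta cm [-2.59  9.79 -4.5 ]
```

>>> move_arm:
  rows: [-0.6,2.5,-0.3,0.7,-1,-0.6,2,-0.3,0.7,-1,-0.6,2,-0.3,0,-1,-0.6,1.2,-0.3,0,-1,0,0,0,0,-1]

```text
time: 6.63
tcp_pos: [512.7, -64.9, 164.5]
eef_rot: [-177.5, -0.5, 16.5]
wrist_force: [-0.5, 0.5, -1.0]
grip_width: 42.1
```

>>> move_arm:
  rows: [0,0,0,0,-1,0,0,0,0,-1]

```text
time: 6.8
tcp_pos: [512.2, -64.9, 163.6]
eef_rot: [-177.5, -0.5, 16.3]
wrist_force: [0.1, -0.0, -0.4]
grip_width: 42.0
```

Run:
```python
from h import *
from g import go
c=camera_info('wrist'); go([521,-73,150])
w=snapshot('wrist'); save('w2',w)
ce,p=blob(w,40,85,(280,300),110,rad=150); print('green',ce)
# cup underside centre estimate: top-face centre in world
s=manip.sense(); R=Rn.from_euler('xyz',s['eef_rot'],degrees=True).as_matrix(); print('grasp',s['tcp_pos']+R@[0,0,60])
print('face',fish(c,ce,s['tcp_pos'][2]-60))
for n,lo,hi,z in [('red',0,5,40),('yellow',20,32,50)]:
    try:
        ce,p=blob(w,lo,hi,(280,250),110,rad=250); W=np.array([fish(c,q,z)[:2] for q in p]); v=np.linalg.svd(W-W.mean(0),full_matrices=False)[2][0]; print(n,len(p),W.mean(0),np.degrees(np.arctan2(v[1],v[0])),cv2.minAreaRect(W.astype(np.float32)))
    except Exception as e: print(n,e)
```

```text
t 6.8 tcp [512.2 -64.9 163.6] [-177.5   -0.5   16.3] F [ 0.1 -0.  -0.4] w 42.0 q7 22.5
tool delta cm [0.6  1.08 1.32]
green [279.91522292 281.86394086]
grasp [511.91303595 -61.5971814  103.59237717]
face [512.09112112 -63.2053605  103.5318222 ]
red 2761 [495.14632529  -3.46075612] -162.60231180065233 ((498.90960693359375, -2.492368698120117), (94.43959045410156, 13.391786575317383), 17.20191192626953)
yellow 39 [553.30767882 -96.40009504] -59.81743025064263 ((553.1761474609375, -96.41629028320312), (3.196852207183838, 9.146318435668945), 26.461061477661133)
```

View pics/w2.png

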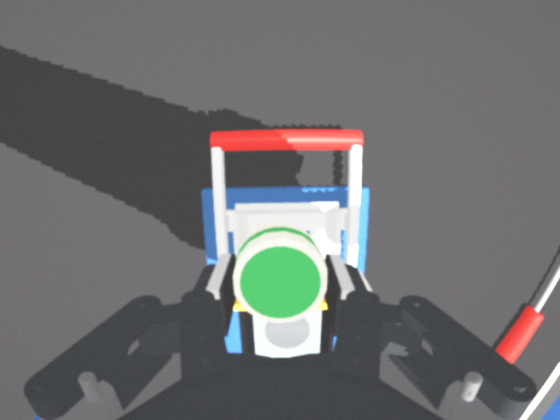

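Wrist view: the cup is in the jaws (face at 280,282), the red bar spans (213,140) to (362,138), and the pocket is below. The cup needs about 13 mm more toward the hinge.

>>> move_arm:
  rows: [0.3,0.8,0.4,-0.5,-1,0.3,0.7,0.8,0,-1,0,0,0.8,0,-1,0,0,0,0,-1,0,0,0,0,-1]

```text
time: 7.27
tcp_pos: [524.0, -71.9, 139.8]
eef_rot: [-177.4, -0.5, 17.4]
wrist_force: [0.5, -0.4, -0.5]
grip_width: 41.6
```

```bash
cat > face.py <<'E'
from h import *
def face(tz=(521.3,-74)):
    c=camera_info('wrist'); s=manip.sense(); w=snapshot('wrist')
    ce,p=blob(w,40,85,(280,290),110,rad=150); (x,y),r=cv2.minEnclosingCircle(p)
    R=Rn.from_euler('xyz',s['eef_rot'],degrees=True).as_matrix()
    f=fish(c,ce,s['tcp_pos'][2]-59.6); d=np.array([*tz,0])-f; d[2]=27+85.6-s['tcp_pos'][2]
    print(ce,'tcp',s['tcp_pos'],s['eef_rot'],'face',f,'delta',R.T@d/10,'F',s['wrist_force'],s['grip_width'])
np.set_printoptions(precision=2,suppress=True)
face()
E
python3 face.py
```

```text
[279.88 281.86] tcp [523.96 -71.91 139.83] [-177.36   -0.53   17.4 ] face [523.71 -69.86  80.23] delta [-0.38  0.45  2.7 ] F [ 0.51 -0.42 -0.5 ] 41.62328956485485
```

>>> move_arm:
  rows: [-0.2,0.3,0.5,0,-1,-0.2,0.2,0.6,0,-1,0,0,0.6,0,-1,0,0,0,0,-1,0,0,0,0,-1]

```text
time: 7.73
tcp_pos: [520.5, -77.0, 120.5]
eef_rot: [-177.3, -0.5, 17.4]
wrist_force: [0.7, -0.8, -0.2]
grip_width: 42.5
```

```bash
python3 face.py
```

```text
[279.88 281.84] tcp [520.47 -76.97 120.52] [-177.32   -0.46   17.45] face [520.16 -74.92  60.92] delta [ 0.13 -0.02  0.8 ] F [ 0.68 -0.79 -0.23] 42.5119771888454
```

>>> move_arm:
  rows: [0.1,0,0.4,0,-1,0,0,0.3,0,-1,0,0,0,0,-1,0,0,0,0,-1]

```text
time: 8.12
tcp_pos: [521.8, -76.1, 113.3]
eef_rot: [-177.3, -0.5, 17.5]
wrist_force: [0.7, 1.0, -1.3]
grip_width: 42.4
```

```bash
python3 face.py
```

```text
[279.9  281.85] tcp [521.84 -76.12 113.33] [-177.34   -0.52   17.46] face [521.59 -74.07  53.73] delta [-0.03 -0.01  0.07] F [ 0.65  0.98 -1.27] 42.40512978374339
```

>>> move_arm:
  rows: [0,0,0.1,0,-1,0,0,0,0,0.15,0,0,0,0,0.2,0,0,0,0,0.25,0,0,0,0,0.3]

```text
time: 8.58
tcp_pos: [522.4, -76.0, 113.0]
eef_rot: [-177.4, -0.6, 17.5]
wrist_force: [-0.9, 0.1, -1.1]
grip_width: 55.7
```

Run:
```python
from face import *
c=camera_info('side'); s=snapshot('side'); u,v=proj(c,(521,-74,50)).astype(int)
a=cv2.resize(s[v-70:v+50,u-75:u+75],(500,400),interpolation=cv2.INTER_CUBIC)
b=cv2.resize(snapshot('wrist')[130:350,160:400],(436,400)); save('rel',cv2.resize(np.hstack([a,b]),(800,342)))
```

```text
[278.33 280.22] tcp [522.43 -76.03 112.96] [-177.37   -0.59   17.46] face [521.32 -73.41  53.36] delta [-0.02  0.06  0.03] F [-0.9   0.09 -1.06] 55.65333349072837
```

View pics/rel.png

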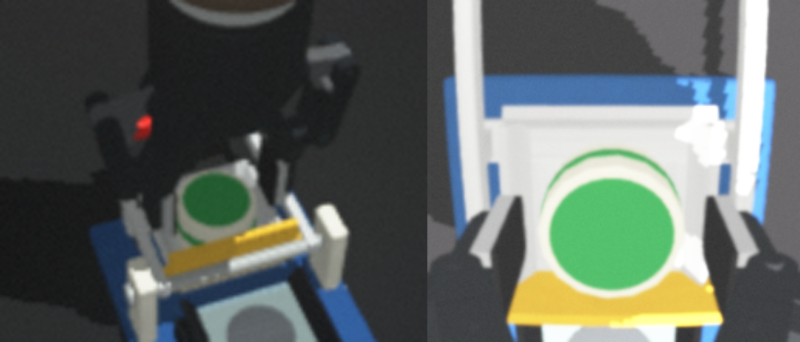

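The cup stands green side up in the pocket, released with gaps on both sides. I'll rise and turn the tool 90° for the handle.

>>> move_arm:
  rows: [0,0,-1,0,0.35,0,0,-2,0,0.35,0,0,-2.5,0,0.35,0,0,-2.5,7,0.35,0,0,-1,7,0.35]
  force: 30

```text
time: 9.15
tcp_pos: [520.1, -80.0, 205.1]
eef_rot: [-177.2, 0.5, 3.2]
wrist_force: [1.0, -0.2, 0.0]
grip_width: 57.5
```

>>> move_arm:
  rows: [0,0,0,7,0.2,0,0,0,7,0,0,0,0,7,0,0,0,0,7,0,0,0,0,7,0]

```text
time: 9.57
tcp_pos: [523.2, -80.8, 214.7]
eef_rot: [-177.6, 1.5, -32.6]
wrist_force: [0.8, -0.5, -0.2]
grip_width: 42.8
```

>>> move_arm:
  rows: [0,0,0,7,-0.25,0,0,0,7,-0.25,0,0,0,7,-0.25,0,0,0,7,-0.25,0,0,0,6,-0.25]

```text
time: 9.98
tcp_pos: [523.6, -80.4, 219.4]
eef_rot: [-178.7, 2.6, -67.6]
wrist_force: [-1.5, 0.6, -0.0]
grip_width: 31.9
```

>>> move_arm:
  rows: [0,0,0,0,-0.25,0,0,0,0,-0.25]

```text
time: 10.15
tcp_pos: [523.7, -80.0, 220.8]
eef_rot: [-178.6, 2.6, -67.6]
wrist_force: [0.6, -0.8, -0.2]
grip_width: 31.9
```

```bash
python3 g.py 499 -1.5 180
```

```text
t 10.15 tcp [523.7 -80.  220.8] [-178.6    2.6  -67.6] F [ 0.6 -0.8 -0.2] w 31.9 q7 -51.8
tool delta cm [-8.01 -0.59  4.46]
```

>>> move_arm:
  rows: [-2,-0.2,0.5,2.6,-0.25,-2,-0.2,0.5,2.6,-0.25,-2,0,0.5,0,-0.25,-1.6,0,0.5,0,-0.25,0,0,0,0,-0.25]

```text
time: 10.57
tcp_pos: [502.7, -5.2, 206.4]
eef_rot: [-178.6, 2.6, -72.3]
wrist_force: [-0.4, -0.2, -0.1]
grip_width: 32.5
```

>>> move_arm:
  rows: [0,0,0,0,-0.25]

```text
time: 10.65
tcp_pos: [502.7, -4.9, 206.7]
eef_rot: [-178.6, 2.6, -72.1]
wrist_force: [0.2, -0.6, -0.7]
grip_width: 32.0
```

```bash
cat > bar.py <<'E'
from h import *
np.set_printoptions(precision=2,suppress=True)
def bar(P=(499,-1.5,40),look=True):
    c=camera_info('wrist'); s=manip.sense(); R=Rn.from_euler('xyz',s['eef_rot'],degrees=True).as_matrix()
    print('tcp',s['tcp_pos'],s['eef_rot'],'F',s['wrist_force'],'w',s['grip_width'])
    print('tool delta of grasp pt cm',R.T@(np.array(P)-s['tcp_pos']-R@[0,0,54])/10)
    if look:
        w=snapshot('wrist'); save('wb',w)
        h=cv2.cvtColor(w,cv2.COLOR_RGB2HSV); m=((h[...,0]<6)&(h[...,1]>110)&(h[...,2]>60)).astype(np.uint8)
        n,l,st,ce=cv2.connectedComponentsWithStats(m)
        for i in range(1,n):
            if st[i,4]<300: continue
            ys,xs=np.where(l==i); W=np.array([fish(c,q,40)[:2] for q in np.c_[xs,ys]]); print('red',ce[i],cv2.minAreaRect(W.astype(np.float32)))
bar()
E
python3 bar.py
```

```text
tcp [502.69  -4.85 206.68] [-178.56    2.61  -72.12] F [ 0.23 -0.65 -0.73] w 32.04117150349706
tool delta of grasp pt cm [ 0.33  0.67 11.26]
red [530.79   5.9 ] ((757.8572998046875, -152.09527587890625), (14.978370666503906, 44.60352325439453), 34.6438102722168)
red [284.1  220.09] ((497.3652648925781, -3.1373767852783203), (94.35986328125, 13.9158353805542), 17.064908981323242)
```

View pics/wb.png

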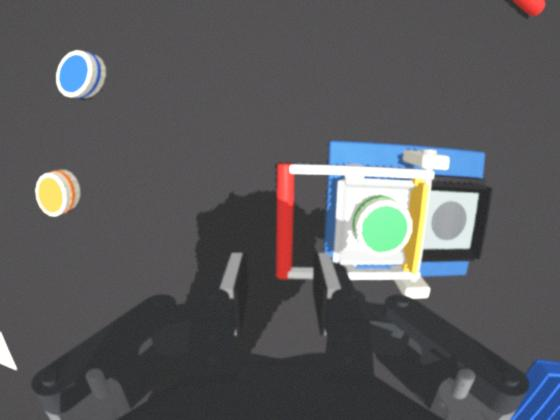

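Wrist view: the bar runs vertically at column 285 between the finger tips (237 and 325), and the cup is seated in the pocket at (383,225). Lowering now.

>>> move_arm:
  rows: [0.2,0.4,1.8,0.5,-0.25,0.2,0.4,2,0,-0.25,0,0,2,0,-0.25,0,0,1,0,-0.25,0,0,0,0,-0.25]

```text
time: 11.12
tcp_pos: [501.6, -13.1, 139.7]
eef_rot: [-178.1, 2.4, -72.6]
wrist_force: [-0.6, -0.8, 0.7]
grip_width: 32.1
```

```bash
sed -i 's/(499,-1.5,40)/(498.3,-2.3,40)/' bar.py; python3 bar.py
```

```text
tcp [501.58 -13.07 139.73] [-178.07    2.39  -72.61] F [-0.57 -0.83  0.71] w 32.06167471823021
tool delta of grasp pt cm [-0.71  0.33  4.61]
red [266.52 246.94] ((497.0592041015625, -3.1768054962158203), (95.86015319824219, 13.360641479492188), 16.796977996826172)
```

>>> move_arm:
  rows: [-0.4,0.2,0,0,-0.25,-0.3,0.1,0,0,-0.25,0,0,0,0,-0.25,0,0,0,0,-0.25]

```text
time: 11.5
tcp_pos: [498.6, -8.2, 143.6]
eef_rot: [-177.8, 2.3, -72.7]
wrist_force: [-0.3, 0.3, 0.3]
grip_width: 31.9
```

```bash
python3 bar.py
```

```text
tcp [498.62  -8.19 143.61] [-177.81    2.3   -72.67] F [-0.32  0.33  0.31] w 31.92933062906039
tool delta of grasp pt cm [-0.16  0.25  4.97]
red [276.32 243.09] ((496.9793701171875, -3.2082748413085938), (95.61445617675781, 13.336297035217285), 17.256723403930664)
```

>>> move_arm:
  rows: [-0.2,0.1,1,0,-0.25,-0.1,0.1,1,0,-0.25,-0.1,0,1,0,-0.25,0,0,0,0,-0.25,0,0,0,0,-0.25]

```text
time: 11.97
tcp_pos: [496.9, -2.2, 111.6]
eef_rot: [-177.7, 2.3, -72.6]
wrist_force: [0.8, -0.2, 0.4]
grip_width: 32.0
```

```bash
python3 bar.py
```

```text
tcp [496.89  -2.16 111.62] [-177.66    2.28  -72.59] F [ 0.77 -0.16  0.35] w 31.959007842687306
tool delta of grasp pt cm [0.34 0.16 1.75]
red [285.62 263.59] ((496.54254150390625, -3.481781005859375), (96.58137512207031, 13.159845352172852), 17.058521270751953)
```

>>> move_arm:
  rows: [0.3,0,0.5,0,-0.25,0.1,0.1,0.7,0,-0.25,0,0,0.5,0,-0.25,0,0,0,0,-0.25,0,0,0,0,-0.25]

```text
time: 12.43
tcp_pos: [497.5, -6.3, 92.3]
eef_rot: [-177.7, 2.3, -72.6]
wrist_force: [0.5, 0.1, 0.2]
grip_width: 31.9
```

```bash
python3 bar.py
```

```text
tcp [497.53  -6.31  92.33] [-177.7     2.27  -72.62] F [0.54 0.06 0.23] w 31.909589933076724
tool delta of grasp pt cm [-0.15  0.02 -0.15]
red [275.23 269.64] ((502.1595458984375, -1.655782699584961), (85.1619644165039, 13.059529304504395), 16.950836181640625)
```

Centred on the bar, so I'll close.

>>> move_arm:
  rows: [-0.1,0,-0.1,0,-0.4,0,0,0,0,-0.6,0,0,0,0,-0.8,0,0,0,0,-1,0,0,0,0,-1]
  force: 30

```text
time: 12.9
tcp_pos: [497.0, -4.7, 94.1]
eef_rot: [-177.7, 2.3, -72.6]
wrist_force: [0.2, 0.4, -1.2]
grip_width: 11.0
```

>>> move_arm:
  rows: [0,0,0,0,-1,0,0,0,0,-1]

```text
time: 13.07
tcp_pos: [497.0, -4.7, 94.1]
eef_rot: [-177.7, 2.3, -72.6]
wrist_force: [0.8, 0.7, -0.6]
grip_width: 10.7
```

```bash
python3 bar.py
```

```text
tcp [496.99  -4.67  94.11] [-177.68    2.31  -72.61] F [ 0.78  0.71 -0.58] w 10.678979301240053
tool delta of grasp pt cm [0.03 0.02 0.02]
red [279.56 269.04] ((501.53948974609375, -2.003864288330078), (86.78418731689453, 13.118889808654785), 16.906362533569336)
```

>>> move_arm:
  rows: [0.06,0,-1.15,0,-1,0.18,0,-1.14,0,-1,0.3,0,-1.11,0,-1,0.41,0,-1.07,0,-1,0.52,0,-1.03,0,-1]

```text
time: 13.53
tcp_pos: [501.3, -19.4, 152.5]
eef_rot: [-177.6, 2.4, -72.4]
wrist_force: [2.4, -0.2, -5.6]
grip_width: 10.6
```

```bash
cat > th.py <<'E'
from h import *
np.set_printoptions(precision=2,suppress=True)
s=manip.sense(); R=Rn.from_euler('xyz',s['eef_rot'],degrees=True).as_matrix()
G=s['tcp_pos']+R@[0,0,54]; r0=np.array([498.3,-2.3]); ys=np.array([-.296,.955]); xs=np.array([.955,.296])
d=G[:2]-r0; y=110+d@ys; z=G[2]-40; th=np.arctan2(z,y)
print('t',s['time'],'rot',s['eef_rot'],'F',s['wrist_force'],'w',s['grip_width'],'theta',np.degrees(th),'rad',np.hypot(y,z),'lat',d@xs,'q7',s['q'][6])
for k in range(1,9):
    a=th+np.radians(6*k); p=110*np.array([np.cos(a),np.sin(a)]); q=110*np.array([np.cos(a-np.radians(6)),np.sin(a-np.radians(6))]) if k>1 else np.array([y,z])
    st=p-q; D=np.array([*(ys*st[0]-xs*(d@xs)/8),st[1]]); print(np.degrees(a).round(0),R.T@D/10)
E
python3 th.py
```

```text
t 13.5333 rot [-177.56    2.39  -72.45] F [ 2.38 -0.17 -5.64] w 10.631953387064215 theta 31.644096240592695 rad 111.6119292989797 lat 0.12027490534072917 q7 -60.35875944645187
38.0 [ 0.75 -0.03 -0.89]
44.0 [ 0.71 -0.03 -0.9 ]
50.0 [ 0.8  -0.03 -0.82]
56.0 [ 0.89 -0.02 -0.74]
62.0 [ 0.96 -0.02 -0.64]
68.0 [ 1.02 -0.02 -0.54]
74.0 [ 1.07 -0.01 -0.43]
80.0 [ 1.11 -0.01 -0.31]
```

>>> move_arm:
  rows: [0.7,0,-0.9,0,-1,0.7,0,-0.9,0,-1,0.8,0,-0.8,0,-1,0.9,0,-0.75,0,-1,0.95,0,-0.65,0,-1]

```text
time: 13.95
tcp_pos: [514.1, -62.2, 197.8]
eef_rot: [-177.2, 2.3, -72.4]
wrist_force: [5.5, -1.5, -11.6]
grip_width: 10.5
```

```bash
python3 th.py
```

```text
t 13.95 rot [-177.23    2.34  -72.36] F [  5.47  -1.54 -11.56] w 10.536683969683466 theta 64.14474513646954 rad 115.51785007700492 lat -0.018562312297969515 q7 -56.910193171189896
70.0 [ 1.3   0.01 -0.  ]
76.0 [ 1.09 -0.01 -0.38]
82.0 [ 1.12 -0.   -0.26]
88.0 [ 1.14  0.   -0.14]
94.0 [ 1.15  0.01 -0.02]
100.0 [1.15 0.01 0.1 ]
106.0 [1.13 0.02 0.22]
112.0 [1.1  0.02 0.33]
```

>>> move_arm:
  rows: [1.2,0,0,0,-1,1.1,0,-0.3,0,-1,1.1,0,-0.2,0,-1,1.1,0,-0.1,0,-1]

```text
time: 14.28
tcp_pos: [526.8, -102.2, 209.6]
eef_rot: [-177.2, 3.1, -72.1]
wrist_force: [1.9, 1.9, -6.1]
grip_width: 10.8
```

```bash
python3 th.py
```

```text
t 14.2833 rot [-177.24    3.14  -72.11] F [ 1.91  1.87 -6.14] w 10.84097944633644 theta 85.4821861601449 rad 116.11468626991584 lat 0.2313887108505877 q7 -51.67464282288985
91.0 [1.23 0.04 0.51]
97.0 [1.15 0.02 0.03]
103.0 [1.14 0.02 0.15]
109.0 [1.12 0.03 0.26]
115.0 [1.09 0.03 0.38]
121.0 [1.04 0.04 0.49]
127.0 [0.98 0.04 0.6 ]
133.0 [0.92 0.05 0.7 ]
```

>>> move_arm:
  rows: [0.8,0,0.3,0,-1,0.7,0,0.2,0,-1,0.6,0,0.05,0,-1,0.6,0,0.1,0,-1,0.6,0,0.1,0,-1]

```text
time: 14.7
tcp_pos: [539.1, -142.7, 204.8]
eef_rot: [-177.1, 2.9, -72.5]
wrist_force: [1.7, 2.9, -0.9]
grip_width: 10.7
```

```bash
python3 th.py
```

```text
t 14.7 rot [-177.06    2.92  -72.45] F [ 1.71  2.87 -0.91] w 10.67708214157487 theta 106.74869849738499 rad 115.83186518533266 lat 0.12748349547638266 q7 -47.6164674812961
113.0 [0.96 0.05 0.9 ]
119.0 [1.06 0.03 0.45]
125.0 [1.01 0.04 0.55]
131.0 [0.94 0.04 0.66]
137.0 [0.87 0.04 0.75]
143.0 [0.79 0.05 0.84]
149.0 [0.7  0.05 0.92]
155.0 [0.6  0.06 0.98]
```

>>> move_arm:
  rows: [0.55,0,0.2,0,-1,0.55,0,0.2,0,-1,0.55,0,0.25,0,-1,0.5,0,0.25,0,-1,0.5,0,0.3,0,-1]

```text
time: 15.12
tcp_pos: [547.9, -171.1, 189.5]
eef_rot: [-177.2, 2.9, -72.5]
wrist_force: [0.8, 0.7, 1.9]
grip_width: 11.0
```

```bash
python3 th.py
python3 - <<'E'
from h import *
c=camera_info('side'); s=snapshot('side'); u,v=proj(c,(535,-110,80)).astype(int)
save('sw',cv2.resize(s[v-80:v+100,u-110:u+110],None,fx=3.5,fy=3.3,interpolation=cv2.INTER_CUBIC))
E
```

```text
t 15.1167 rot [-177.17    2.88  -72.48] F [0.81 0.74 1.88] w 11.0176050670206 theta 123.46637514726828 rad 114.60021345629202 lat 0.049407788785134056 q7 -44.47384124572612
129.0 [0.72 0.06 1.03]
135.0 [0.89 0.04 0.73]
141.0 [0.81 0.05 0.82]
147.0 [0.72 0.05 0.9 ]
153.0 [0.62 0.05 0.97]
159.0 [0.51 0.05 1.03]
165.0 [0.4  0.06 1.08]
171.0 [0.29 0.06 1.11]
```

View pics/sw.png

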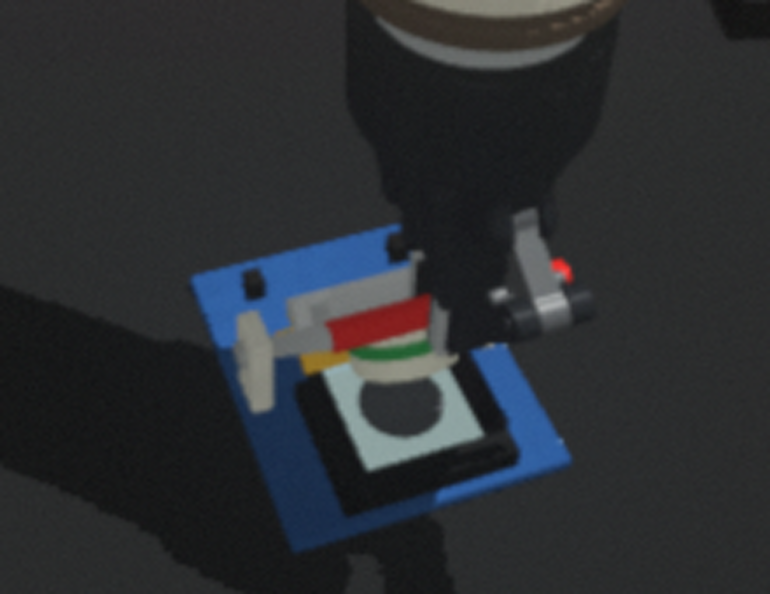

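At 123° the cup rests in the flipper against the yellow wall, tilting toward the nest. I'll continue slowly.

>>> move_arm:
  rows: [0.45,0,0.35,0,-1,0.45,0,0.35,0,-1,0.4,0,0.4,0,-1,0.4,0,0.4,0,-1,0.35,0,0.45,0,-1]

```text
time: 15.58
tcp_pos: [554.7, -192.6, 166.5]
eef_rot: [-177.3, 2.8, -72.5]
wrist_force: [-0.2, 0.5, 1.6]
grip_width: 10.6
```

```bash
python3 th.py
```

```text
t 15.5833 rot [-177.26    2.83  -72.52] F [-0.21  0.52  1.55] w 10.550765317491402 theta 139.74047611652097 rad 112.42274665625666 lat 0.05498614729202849 q7 -41.961086674092876
146.0 [0.56 0.05 1.05]
152.0 [0.65 0.05 0.95]
158.0 [0.54 0.05 1.01]
164.0 [0.43 0.05 1.07]
170.0 [0.32 0.05 1.1 ]
176.0 [0.2  0.06 1.13]
182.0 [0.08 0.06 1.15]
188.0 [-0.04  0.06  1.15]
```

>>> move_arm:
  rows: [0.3,0,0.5,0,-1,0.3,0,0.5,0,-1,0.3,0,0.5,0,-1,0.25,0,0.5,0,-1,0.2,0,0.5,0,-1]

```text
time: 16.0
tcp_pos: [559.3, -207.6, 138.0]
eef_rot: [-177.3, 2.7, -72.6]
wrist_force: [-1.5, -1.3, 2.1]
grip_width: 10.6
```

```bash
python3 th.py
python3 - <<'E'
from h import *
c=camera_info('side'); s=snapshot('side'); u,v=proj(c,(535,-110,80)).astype(int)
save('sw2',cv2.resize(s[v-80:v+100,u-110:u+110],None,fx=3.5,fy=3.3,interpolation=cv2.INTER_CUBIC))
E
```

```text
t 16.0 rot [-177.33    2.71  -72.62] F [-1.48 -1.32  2.07] w 10.614476660648132 theta 156.53151368850658 rad 110.66529668160703 lat 0.016193215678902622 q7 -40.0645900192292
163.0 [0.39 0.05 1.09]
169.0 [0.34 0.05 1.1 ]
175.0 [0.22 0.05 1.13]
181.0 [0.1  0.05 1.15]
187.0 [-0.02  0.05  1.15]
193.0 [-0.14  0.05  1.14]
199.0 [-0.26  0.05  1.12]
205.0 [-0.37  0.05  1.09]
```

View pics/sw2.png

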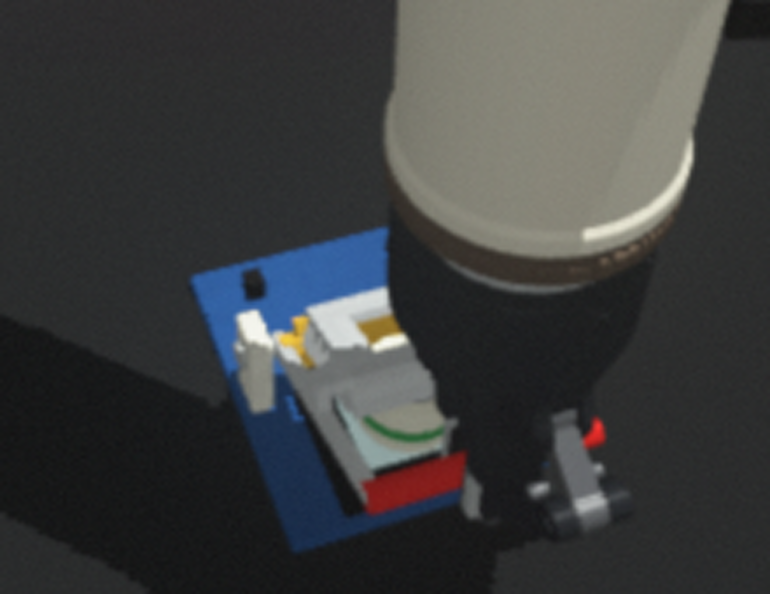

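The cup has gone over into the nest: white body up, green band low. Now I'll lower the flipper to the stop.

>>> move_arm:
  rows: [0.2,0,0.55,0,-1,0.2,0,0.6,0,-1,0.15,0,0.6,0,-1,0.15,0,0.6,0,-1,0.1,0,0.5,0,-1]

```text
time: 16.47
tcp_pos: [561.7, -214.8, 105.4]
eef_rot: [-177.4, 2.7, -72.7]
wrist_force: [-1.9, -0.3, 1.2]
grip_width: 10.8
```

```bash
python3 th.py
```

```text
t 16.4667 rot [-177.45    2.73  -72.68] F [-1.87 -0.29  1.17] w 10.808146902765783 theta 173.99477980635908 rad 109.78567737091866 lat 0.041104042560994175 q7 -38.643382672208254
180.0 [0.14 0.05 1.14]
186.0 [-0.01  0.05  1.15]
192.0 [-0.13  0.05  1.14]
198.0 [-0.24  0.05  1.12]
204.0 [-0.36  0.05  1.09]
210.0 [-0.47  0.05  1.05]
216.0 [-0.58  0.04  0.99]
222.0 [-0.68  0.04  0.93]
```

>>> move_arm:
  rows: [0.1,0,0.4,0,-1,0.05,0,0.4,0,-1,0,0,0.3,0,-1,0,0,0.2,0,-1]

```text
time: 16.8
tcp_pos: [562.1, -215.5, 93.2]
eef_rot: [-177.5, 2.9, -72.7]
wrist_force: [-12.7, 3.7, 34.4]
grip_width: 10.6
```

```bash
python3 th.py|head -1
```

```text
t 16.8 rot [-177.51    2.89  -72.66] F [-12.67   3.66  34.38] w 10.639565547464231 theta -179.6519192745322 rad 109.77286026044914 lat 0.1885109386109948 q7 -38.161980856577564
```

On the stop: the force rises to 34 N at 180°. Releasing.

>>> move_arm:
  rows: [0,0,-0.05,0,-1,0,0,0,0,-0.6,0,0,0,0,-0.25,0,0,0,0,-0.2,0,0,0,0,-0.2]

```text
time: 17.22
tcp_pos: [563.6, -214.4, 94.6]
eef_rot: [-177.3, 2.9, -72.5]
wrist_force: [0.5, 0.1, -0.1]
grip_width: 34.0
```

```bash
python3 th.py|head -1; python3 bar.py
```

```text
t 17.2167 rot [-177.33    2.86  -72.54] F [ 0.52  0.12 -0.06] w 34.01610467353561 theta 179.61139033459193 rad 109.17618799068305 lat 2.0559842095927623 q7 -38.149884860123414
tcp [ 563.57 -214.39   94.61] [-177.33    2.86  -72.54] F [ 0.52  0.12 -0.06] w 34.01610467353561
tool delta of grasp pt cm [-21.89   0.17   1.16]
red [281.56 272.23] ((567.0964965820312, -211.90904235839844), (84.47394561767578, 12.981854438781738), 17.21289825439453)
```

Released and clear of the bar. Rising straight up.

>>> move_arm:
  rows: [0,0,-0.8,0,-0.2,0,0,-1,0,-0.2,0,0,-1,0,-0.2,0,0,-1,0,-0.2,0,0,-1.5,0,-0.2]

```text
time: 17.68
tcp_pos: [560.2, -216.4, 148.2]
eef_rot: [-177.6, 3.1, -72.5]
wrist_force: [1.0, 0.9, -0.6]
grip_width: 34.4
```

>>> move_arm:
  rows: [0,0,-3,0,-0.2,0,0,-3,0,-0.2,0,0,-3,0,-0.2,0,0,-2,0,-0.2,0,0,0,0,-0.2]

```text
time: 18.1
tcp_pos: [557.9, -225.2, 271.4]
eef_rot: [-177.3, 2.8, -72.6]
wrist_force: [0.7, -1.3, -0.1]
grip_width: 34.2
```

>>> move_arm:
  rows: [0,2,0,0,-0.2,0,3,0,0,-0.2,0,3,0,0,-0.2,0,3,0,0,-0.2,0,0,0,0,-0.2]

```text
time: 18.52
tcp_pos: [451.9, -258.3, 271.4]
eef_rot: [-176.7, 2.4, -72.3]
wrist_force: [-1.2, -0.6, 0.1]
grip_width: 34.1
```

Run:
```python
from h import *
c=camera_info('side'); s=snapshot('side'); u,v=proj(c,(540,-120,50)).astype(int)
a=s[v-80:v+80,u-90:u+110]
t=snapshot('top'); ct=camera_info('top'); u,v=proj(ct,(530,-110,50)).astype(int); b=t[v-60:v+60,u-75:u+75]
save('end',np.hstack([cv2.resize(a,(400,320),interpolation=cv2.INTER_CUBIC),cv2.resize(b,(400,320),interpolation=cv2.INTER_CUBIC)]))
for n,lo,hi,uv,z in [('red',0,5,(430,236),40),('orange',5,20,(216,245),26),('blue',100,125,(217,187),26)]:
    ce,p=blob(t,lo,hi,uv if n!='red' else proj(ct,(564,-213,40)),rad=25); print(n,atz(ct,ce,z).round(1))
print(manip.sense()['tcp_pos'],manip.sense()['wrist_force'],manip.sense()['time'])
```

```text
red [ 563.5 -211.8   40. ]
orange [445.6 228.5  26. ]
blue [567.  224.9  26. ]
[ 456.7353711  -256.39340537  272.10699724] [0.88716855 0.59298719 0.73167137] 18.6167
```

View pics/end.png

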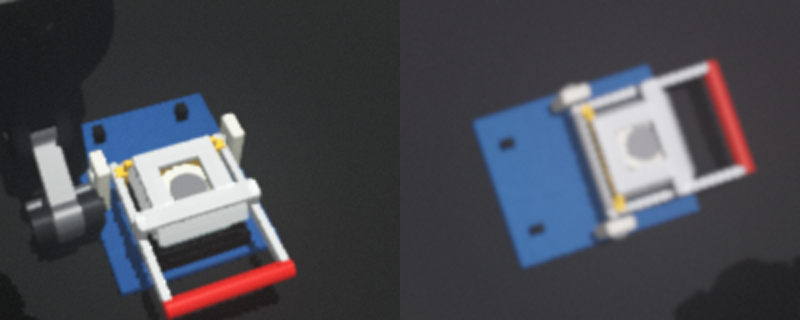

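```bash
python3 -c "
from station import job; print(job.finish_job())"
```

```text
the job is handed in; nothing more can be done
None
```

I stood the green cup green side up in the pocket and let go of it. I then took the red bar and swung the flipper right over under control. The cup dropped into the nest between about 123° and 157°. I lowered the flipper onto its stop (34 N measured at the wrist at 180°), let go and moved the arm clear. The job was handed in at about 18.6 s.

**Last checks:**
- **Cup:** its grey underside spot shows through the flipper's window in both cameras, so it lies green face down in the nest.
- **Flipper:** the red bar sits 221 mm from where it started, against 220 mm expected, and stays down by itself.
- **Other cups:** orange and blue are within 0.1 mm of where they stood.
- **Arm:** wrist force is about zero, so the robot is touching nothing.

**What was off:** the tool stayed tilted by 2–3° throughout. The radius worked out from the tool position read up to 6 mm too large mid-swing, probably from the bar sliding a little between the pads. It was back to 110 mm at the stop.

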